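Show the docked wafer cross-sections to the inspection microscope

TASK

Before the wafer pieces go into the electron microscope they are checked in the side-looking inspection microscope. Swing the dock's clamp lever a quarter turn to its released detent, lift the specimen holder out by the ends of its upright block and hold it in the air in front of the lens: the wafer pieces facing the lens squarely, centred on the lens axis at the working distance, the holder upright. The job finishes with you still holding it there, motionless; do not touch the wafer pieces or the microscope, and leave the other things on the bench where they are.

Things in the scene. Friction and masses are not known exactly. Their poses are not given: they have to be found in the camera images.
- dock: Loading dock, screwed to the bench: dark steel base plate 150 x 112 x 10 mm (x from -50 to +100 mm, y +-56 mm) whose nest, a frame of low strips (top 16 mm above the bench), surrounds the holder's foot with 1.5 mm play. Origin: on the bench surface, under the centre of the nest; z up, +x from the nest towards the clamp. The holder's foot stands on the plate, 10 mm above the bench.
- clamp (a joint): Swing clamp of the dock, a one-piece steel lever on an upright pivot, in rad: 0 = locked (its nose reaches over the rear edge of the holder's foot and keeps it down), 1.571 = released (nose swung clear); stops at both ends. It turns CLOCKWISE seen from above when releasing. An over-centre spring holds it at either end: it takes about 2.5 N at the knob to start it, past half way it springs on to the other end.
- clamp_pivot (a point): On the pivot axis of the clamp lever, 50 mm from the dock's origin along the dock's +x and 23.5 mm above the bench; axes as the dock's.
- clamp_knob (a point): In the upright black knob at the end of the clamp lever's handle, on its axis: a cylinder 16 mm across that stands from 26.5 to 57.5 mm above the bench; this point lies 44.5 mm above the bench and 66 mm from the pivot axis. Locked, it lies from the pivot towards the dock's +y; released, towards the dock's +x.
- holder: Specimen holder, bare aluminium, 110 to 180 g, loose in the dock's nest: foot 40 x 60 x 8 mm (x, y, z), on it an upright block 14 x 44 mm, top 54 mm above the foot's underside. Take it by the block's two ends (44 mm apart along y), above the foot. Origin: centre of the foot's underside; z up, y along the block, -x the front with the wafer pieces. In the dock its axes lie as the dock's, so the wafer pieces face away from the clamp pivot.
- wafers: The wafer pieces, fixed on the holder's front face: three small dark squares 11 x 14 mm in a row between a steel clamp bar and a ledge, together 38 mm wide and 22 mm high, standing out at most 7 mm from the block. Origin: middle of the row, on the front, 30 mm above the foot's underside and 7.75 mm in front of the block's middle plane; axes as the holder's: they face along -x. Delicate: not to be touched.
- scope: Inspection microscope, fixed on the bench: white base plate 170 x 150 x 22 mm (x from -65 to +105 mm), a 32 mm steel column 322 mm high, 60 mm behind its origin, and a horizontal microscope tube with black ring light on a carriage on the column. Origin: on the bench surface; z up; the lens looks along -x. Not to be touched.
- lens (a point): Centre of the front of the lens, in the middle of the ring light (60 mm across); the tube is level, 150 to 220 mm above the bench. -x points out of the lens along its axis, z up.
- focus (a point): The place to present: the point in sharp focus, on the lens axis at the working distance of 110 mm in front of the lens. Axes as the lens's: -x points away from the lens, so the holder's x axis must point against this x axis for the wafer pieces to face the lens.
- pretilt: Bystander: small aluminium 45-degree specimen mount, about 36 mm across and 46 mm high. Origin: centre of its underside.
- carousel: Bystander: round aluminium stub carrier, 56 mm across, 19 mm high. Origin: centre of its underside.
- stubbox: Bystander: clear box of stubs, 60 x 90 x 26 mm. Origin: centre of its underside.
- washbottle: Bystander: white wash bottle, 60 mm across, 141 mm high with a bent spout up to 170 mm. Origin: centre of its underside.
- mouse: Bystander: black computer mouse, 100 x 58 x 30 mm. Origin: centre of its underside.
- tweezers: Bystander: steel tweezers lying flat, 125 mm long, 5 mm thick. Origin: their middle.
- petri: Bystander: clear dish with a dark wafer, 94 mm across, 20 mm high. Origin: centre of its underside.
- driver: Bystander: small black-handled screwdriver lying flat, 150 mm long. Origin: its middle, on the bench.
Not all that is in view belongs to the job. Leave any blue look-alike of the dock alone.

How it is judged:
By the outcome, as a careful person would: the job done as asked, in the order asked, and still so for the second after the job is handed in, while the arm keeps its last pose, push and grip.
It also fails if it takes over 59 s, if anything falls off the work surface, if the arm or the gripper's body presses on something with over 40 N, if the wrist force passes 120 N, or if a joint passes its speed limit or range.

ROBOT

A 6-joint arm with a two-finger parallel gripper is mounted at the origin on the work surface. World frame = base frame: x ahead of the robot, y to its left, z up, the work surface at z = 0. Lengths are in mm, angles in rad, forces in N, time in s.
With the tool pointing down it reaches from about 350 to 975 mm from the base axis. Payload 7.1 kg.
Tool frame: the origin (TCP) lies on the front face of the gripper's body, between the roots of the fingers; the fingertips stand 80 mm ahead of it and the grasp point (between the pads) lies 61 mm ahead of it (env.tips_ahead is the distance from the TCP to the fingertips, in mm); z points along the fingers, y is the direction in which the jaws open and shut (so a half turn about z gives the same grasp; the last joint's range is limited). The gripper opens to 88 mm and grips with 3 to 60 N. Pads are 20 mm wide; open, the fingers measure 115 mm over their backs; the gripper's body (75 mm by 178 mm) begins 61 mm behind the grasp point.
Start: joints at [1.248, 0.423, 1.63, -0, 1.089, -0.019], TCP at [186.936, 596.373, 302.675] pointing down, gripper open.
Joint ranges: [-3, 3], [-0.9, 2.11], [0.09, 2.58], [-1.31, 4.45], [0.11, 2.69], [-2.54, 2.54]. Speed limits (rad/s): [2.39, 2.39, 3.01, 3.14, 3.14, 3.14].

INTERFACE

Orientations are given as a unit quaternion [x, y, z, w].
In Python, from station import env, set_gripper, viewer, workorder gives the robot as it stands. Calls block until the motion is done:
- env.reach(position, orientation): joint-space move of the TCP to a pose.
- env.move_l(position, rot=None, rate=150, f_stop=None): straight line of the TCP; rot=None keeps the orientation; rate is the mean speed in mm/s. With f_stop (N) it stops when the force on the tool has changed by that much, and returns True; else False.
- env.move_joints(angles): joint-space move.
- set_gripper(opening): finger opening in mm; the grip force is fixed at half the most; returns when the fingers have stopped.
- env.hold(seconds).
- env.ik(position, orientation): joint angles nearest the present ones, or None.
- env.read_state(): the state.
- viewer.camera(name): name is "scene" or "top" or "wrist"; returns the picture (384x512x3 uint8, blue, green, red); there is no depth.
- viewer.camera_params(name): a dict with "fx", "fy", "cx", "cy" (pixels), "dist" ([k1, k2, p1, p2, k3] as OpenCV has them; the pictures are not rectified), "pose" (4x4, takes a point from camera to world coordinates); the wrist camera has in their place "tool_from_camera" (4x4, takes a point from camera to tool coordinates, whose origin is the TCP and whose axes are the flange's). Camera axes: x right, y up, looking along -z (the intrinsics and any distortion apply to the point x, -y, -z); pixel columns grow to the right and rows downward; lengths in mm; the calibration is good to about 2 mm. A picture is of the moment at which its call begins: read the wrist's pose just before it. camera_params takes no time and is no camera call.
A pose or a line that the arm cannot do raises env.IKError and nothing moves.
- workorder.sign_off(): hands the job in, once; it reports no verdict.
The state is a dict: "time_s": time; "qpos": joint angles; "dq": joint speeds; "tau": joint torques, N m; "tool_pos": TCP position; "orientation": TCP orientation; "force": force on the tool from outside, world axes, zero at the start; "wrist_torque": the same for the moment, N m; "width": finger opening in mm.
Only numpy, scipy, OpenCV 4.12 (cv2) and the standard library are available. Lean on these libraries where they do the work, as an engineer would, in place of code of your own. Each camera call takes 0.05 s, during which the arm holds its last target. There are 200 camera calls.

## Working session

There is one attempt and no reset: what is moved stays moved. The work goes in short steps, each a Python script; the robot and the scene stay as the last script left them, time stands still between calls to the robot, and variables do not carry over. Pictures are saved under pics/ and viewed, about 8 in all and at most 12, crops included, and the job is handed in when it is done.

```bash
ls; mkdir -p pics
python3 - <<'E'
from station import env, viewer
import cv2, numpy as np
np.set_printoptions(precision=4,suppress=True)
for n in ("scene","top"):
    im=viewer.camera(n); cv2.imwrite(f"pics/{n}0.png",cv2.resize(im,(800,600),interpolation=cv2.INTER_CUBIC)); cv2.imwrite(f"pics/{n}0_raw.png",im)
for n in ("scene","top","wrist"): print(n,viewer.camera_params(n))
print(env.read_state())
E
```

```text
pics
scene {'fx': 359.53942962768457, 'fy': 359.53942962768457, 'cx': 257.3554831153282, 'cy': 192.3744694153927, 'dist': array([-0.1104,  0.    ,  0.    ,  0.    ,  0.    ]), 'pose': array([[  -0.7432,   -0.4378,    0.506 , 1115.5392],
       [   0.6688,   -0.4634,    0.5814,  740.7611],
       [  -0.0201,    0.7705,    0.6372,  859.491 ],
       [   0.    ,    0.    ,    0.    ,    1.    ]])}
top {'fx': 402.3533044387962, 'fy': 402.3533044387962, 'cx': 251.76737100685577, 'cy': 192.83755809206002, 'dist': array([-0.0287,  0.    ,  0.    ,  0.    ,  0.    ]), 'pose': array([[  -0.022 ,    0.9903,   -0.1371,  363.2828],
       [  -0.9997,   -0.0202,    0.014 ,   46.7279],
       [   0.0111,    0.1374,    0.9905, 1223.3424],
       [   0.    ,    0.    ,    0.    ,    1.    ]])}
wrist {'fx': 272.0517490607051, 'fy': 272.0517490607051, 'cx': 257.55309635914523, 'cy': 191.43512607136935, 'dist': array([-0.0098,  0.    ,  0.    ,  0.    ,  0.    ]), 'tool_from_camera': array([[  0.0002,   0.9623,   0.2719,  74.7428],
       [  1.    ,  -0.0002,  -0.0003,  -0.5723],
       [ -0.0003,   0.2719,  -0.9623, -81.6315],
       [  0.    ,   0.    ,   0.    ,   1.    ]])}
{'time_s': 0.1, 'qpos': array([ 1.248 ,  0.4238,  1.6306, -0.    ,  1.0886, -0.019 ]), 'dq': array([-0.0006, -0.0014, -0.0027, -0.0001,  0.0003, -0.0008]), 'tau': array([ -0.0008, -54.5613, -27.4324,   0.0645,   0.0189,  -0.0001]), 'tool_pos': array([186.8331, 596.0216, 301.9919]), 'orientation': array([ 0.1513,  0.9885, -0.0007, -0.0001]), 'force': array([ 0.0221,  0.305 , -1.1964]), 'wrist_torque': array([ 0.0148, -0.022 , -0.0341]), 'width': 87.67621445747315}
```

View pics/top0.png

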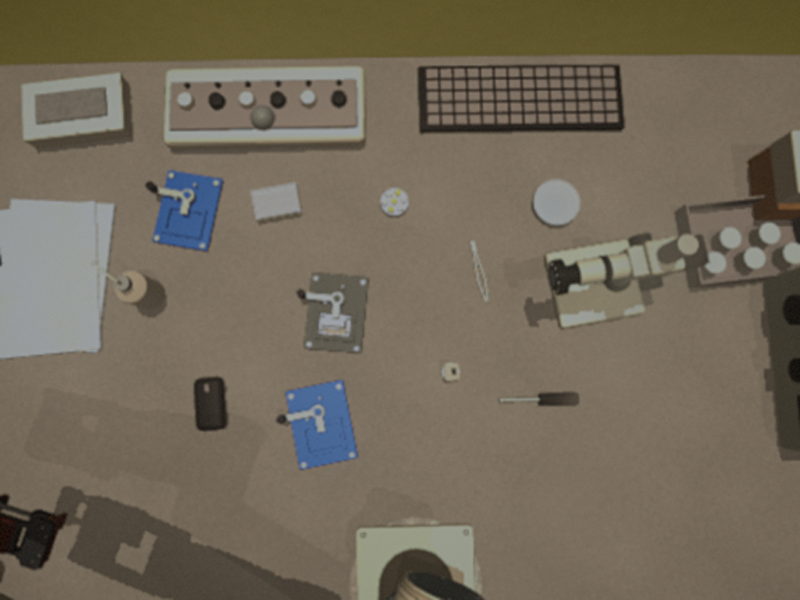

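View pics/scene0.png

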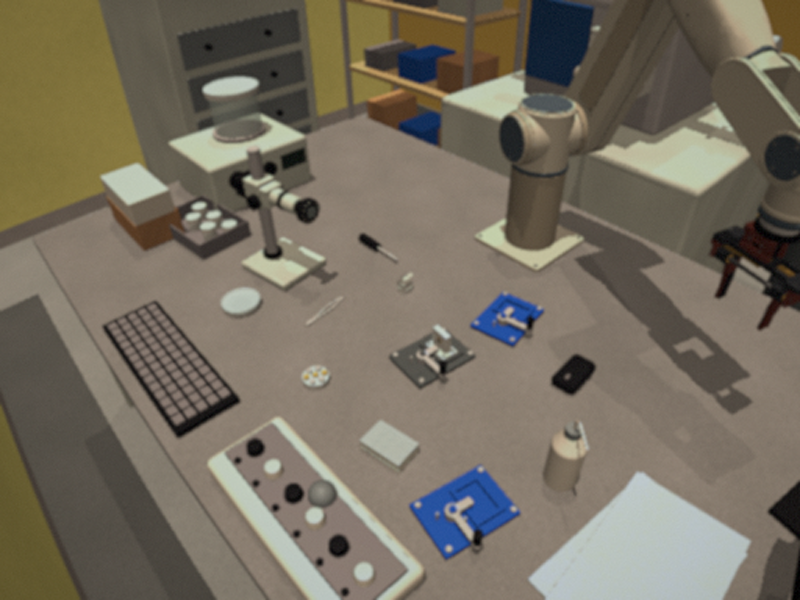

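The top view shows the dark dock with its plate corners near (315,273), (368,277), (357,352) and (305,349), and its knob to the left at (300,295). The lens is near (560,277) and looks left. The two blue docks are look-alikes. Next I'll make rough estimates and take closer wrist views.

```bash
cat > h.py <<'E'
import numpy as np, cv2
from scipy.spatial.transform import Rotation as R
from station import env, set_gripper, viewer, workorder
np.set_printoptions(precision=3,suppress=True)
F=np.diag([1.,-1,-1,1])
def campose(n,st=None):
    p=viewer.camera_params(n)
    if n!="wrist": return p["pose"]
    T=np.eye(4); T[:3,:3]=R.from_quat(st["orientation"]).as_matrix(); T[:3,3]=st["tool_pos"]
    return T@p["tool_from_camera"]
def K(n):
    p=viewer.camera_params(n)
    return np.array([[p["fx"],0,p["cx"]],[0,p["fy"],p["cy"]],[0,0,1]]),p["dist"]
def ray(n,px,T):
    k,d=K(n); u=cv2.undistortPoints(np.array(px,float).reshape(-1,1,2),k,d).reshape(-1,2)
    v=np.c_[u,np.ones(len(u))]@F[:3,:3]; return T[:3,3],v@T[:3,:3].T
def plane(n,px,z,T):
    o,v=ray(n,px,T); return o+v*((z-o[2])/v[:,2])[:,None]
def proj(n,P,T):
    M=F@np.linalg.inv(T); k,d=K(n)
    return cv2.projectPoints(np.array(P,float).reshape(-1,1,3),cv2.Rodrigues(M[:3,:3])[0],M[:3,3],k,d)[0].reshape(-1,2)
def tri(obs): # [(n,px,T)]
    A=np.zeros((3,3));b=np.zeros(3)
    for n,px,T in obs:
        o,v=ray(n,[px],T); v=v[0]/np.linalg.norm(v[0]); m=np.eye(3)-np.outer(v,v); A+=m;b+=m@o
    return np.linalg.solve(A,b)
def down(deg): # tool down, tool x heading deg
    a=np.radians(deg); x=np.array([np.cos(a),np.sin(a),0]); z=np.array([0,0,-1.])
    return R.from_matrix(np.c_[x,np.cross(z,x),z]).as_quat()
E
python3 - <<'E'
from h import *
T=campose("top")
c=plane("top",np.array([(315,273),(368,277),(357,352),(305,349)])*.64,10,T); print(c)
L=tri([("top",(558*.64,277*.64),T),("scene",(308*.64,209*.64),campose("scene"))]);print("lens",L)
print(plane("top",np.array([(547,254),(562,327),(644,314)])*.64,22,T))
E
```

```text
[[590.376 181.899  10.   ]
 [580.327  78.239  10.   ]
 [434.133 101.835  10.   ]
 [441.997 201.893  10.   ]]
lens [ 538.685 -238.993  213.209]
[[ 616.984 -273.155   22.   ]
 [ 472.953 -294.229   22.   ]
 [ 494.786 -456.192   22.   ]]
```

Run:
```python
from h import *
import pickle
L=np.array([538.7,-239,213.]); a=np.radians(98); f=np.array([np.cos(a),np.sin(a),0])
S={}
def snap(k):
    env.hold(.3); st=env.read_state(); im=viewer.camera("wrist"); S[k]=st
    cv2.imwrite(f"pics/{k}.png",im); print(k,st["time_s"],st["tool_pos"],st["qpos"])
env.reach([515,141,250],down(-8)); snap("dock")
env.reach(list((L+60*f)[:2])+[400],down(98)); snap("lensA")
z=-f*np.cos(.35)+np.array([0,0,-np.sin(.35)]); y=np.cross(z,[0,0,1.]);y/=np.linalg.norm(y); x=np.cross(y,z)
q=R.from_matrix(np.c_[x,y,z]).as_quat()
P=L+f*300+np.array([0,0,110])
print(env.ik(P,q))
if env.ik(P,q) is not None: env.reach(P,q); snap("lensB")
pickle.dump(S,open("S.pkl","wb"))
ims=[cv2.imread(f"pics/{k}.png") for k in S if k!="dock"]
cv2.imwrite("pics/lens2.png",cv2.resize(np.hstack(ims),(800,300)) if len(ims)==2 else ims[0])
cv2.imwrite("pics/dock_big.png",cv2.resize(cv2.imread("pics/dock.png"),(800,600),interpolation=cv2.INTER_CUBIC))
```

```text
dock 2.425 [514.94  141.391 250.02 ] [0.246 0.362 1.872 0.    0.908 1.955]
lensA 4.8667 [ 530.405 -179.363  399.903] [-0.347  0.227  1.676  0.     1.239 -0.487]
[ 0.505  0.491  1.899 -1.071  1.549 -2.263]
lensB 6.7833 [497.049  57.56  323.19 ] [ 0.504  0.491  1.899 -1.071  1.549 -2.262]
```

View pics/dock_big.png

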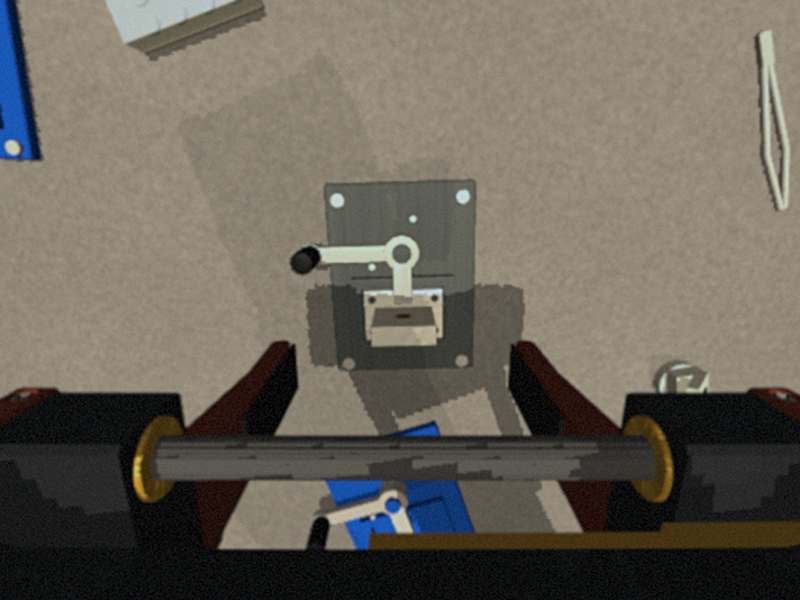

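View pics/lens2.png

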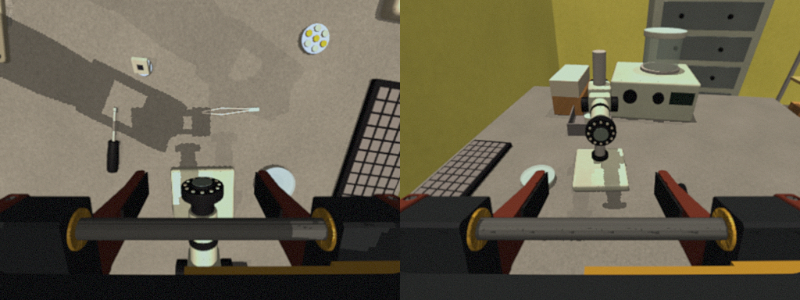

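The dock view shows the plate corners at about (326,184) and (475,181), the pivot at (402,252), the knob at (303,260) and the holder block at (403,320). The lens ring is at about (201,186) in the left half of the second picture and (600,131) in the right half. I'll enlarge both for accuracy.

Run:
```python
import cv2,numpy as np
d=cv2.imread("pics/dock.png"); c=d[108:242,180:310]; c=cv2.resize(c,None,fx=4.4,fy=4.4,interpolation=cv2.INTER_CUBIC)
cv2.imwrite("pics/c1.png",cv2.convertScaleAbs(c,alpha=1.7,beta=15)); print(c.shape)
a=cv2.imread("pics/lensA.png")[205:285,210:310]; b=cv2.imread("pics/lensB.png")[120:250,190:300]
print(a.shape,b.shape)
A=cv2.resize(a,None,fx=4,fy=4,interpolation=cv2.INTER_CUBIC);B=cv2.resize(b,None,fx=3.6,fy=3.6,interpolation=cv2.INTER_CUBIC)
m=np.zeros((470,800,3),np.uint8); m[:A.shape[0],:400]=A; m[:B.shape[0],400:400+B.shape[1]]=B
cv2.imwrite("pics/c2.png",cv2.convertScaleAbs(m,alpha=1.5,beta=20))
```

```text
(590, 572, 3)
(80, 100, 3) (130, 110, 3)
```

View pics/c1.png

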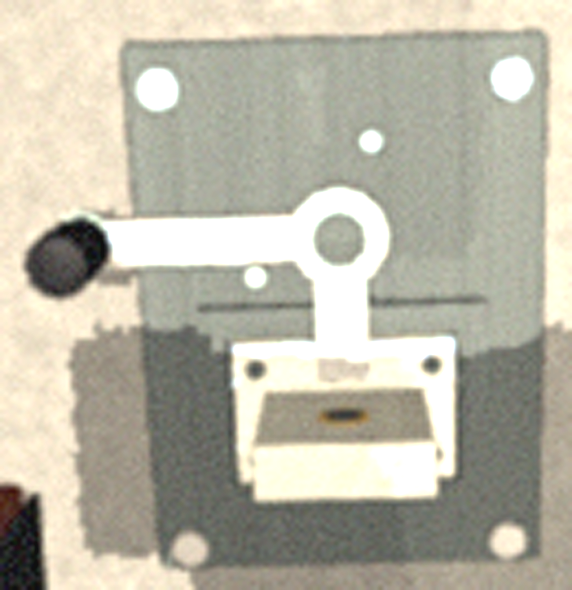

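View pics/c2.png

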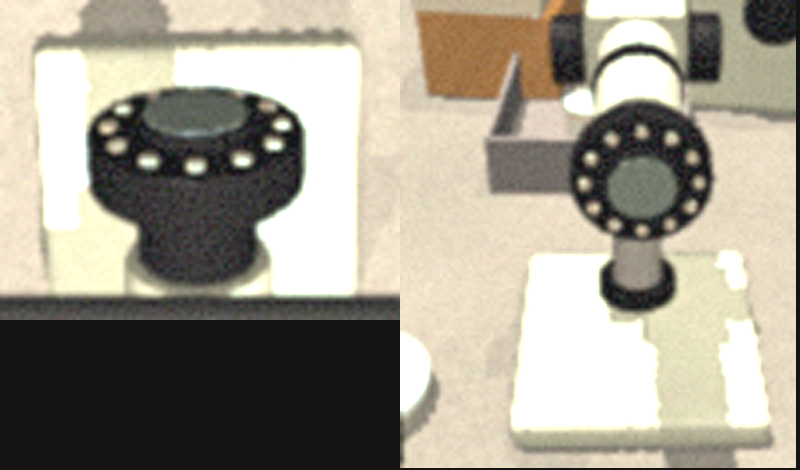

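```bash
cat > m.py <<'E'
from h import *
import pickle
from scipy.optimize import least_squares
S=pickle.load(open("S.pkl","rb")); T={k:campose("wrist",S[k]) for k in S}
def raw(p,s,o): return (np.array(p,float)+.5)/s-.5+np.array(o)
def fit(P,px,Tc,x0):
    P=np.array(P,float)
    def w(v):
        c,s=np.cos(v[2]),np.sin(v[2]); return np.c_[v[0]+c*P[:,0]-s*P[:,1], v[1]+s*P[:,0]+c*P[:,1], P[:,2]]
    r=least_squares(lambda v:(proj("wrist",w(v),Tc)-px).ravel(),x0); return r.x,r.fun.reshape(-1,2)
px=raw([(124,44),(545,31),(540,556),(162,565)],4.4,(180,108))
D=fit([(100,56,10),(100,-56,10),(-50,-56,10),(-50,56,10)],px,T["dock"],[487,145,-.14]); print("dock",D)
px=raw([(266,392),(424,392),(438,443),(253,443),(232,344),(457,338)],4.4,(180,108))
H=fit([(7,22,64),(7,-22,64),(-7,-22,64),(-7,22,64),(20,30,18),(20,-30,18)],px,T["dock"],[487,145,-.14]); print("holder",H, np.degrees(H[0][2]))
print("knob",plane("wrist",[raw((60,266),4.4,(180,108))],57.5,T["dock"]))
c,s=np.cos(D[0][2]),np.sin(D[0][2]); print("knob pred",D[0][0]+50*c-66*s,D[0][1]+50*s+66*c)
g=tri([("wrist",raw((196,112),4,(210,205)),T["lensA"]),("wrist",raw((642,188),3.6,(190,120))-np.array([400/3.6,0]),T["lensB"])])
l=tri([("wrist",raw((195,126),4,(210,205)),T["lensA"]),("wrist",raw((641,182),3.6,(190,120))-np.array([400/3.6,0]),T["lensB"])])
print("glass",g,"leds",l, "top px of glass*1.5625",proj("top",[g],campose("top"))/.64,proj("scene",[g],campose("scene"))/.64)
# scope yaw/origin from base plate, view B (top z=22)
off=np.array([400/3.6,0])
px=raw([(529,256),(742,256),(766,436),(512,432)],3.6,(190,120))-off
print("base",plane("wrist",px,22,T["lensB"]))
px=raw([(36,48),(360,46)],4,(210,205)); b=plane("wrist",px,22,T["lensA"]); print("frontA",b); e=b[0]-b[1]; print("x heading from A edge",np.degrees(np.arctan2(e[1],e[0])))
# LED left/right in A at z of lens
b=plane("wrist",raw([(107,127),(283,125)],4,(210,205)),l[2],T["lensA"]); print(b, np.degrees(np.arctan2(*(b[0]-b[1])[[1,0]])))
E
python3 m.py
```

```text
dock (array([488.508, 143.797,  -0.11 ]), array([[-1.242, -0.751],
       [ 1.284, -0.854],
       [ 0.46 ,  0.96 ],
       [-0.515,  1.287]]))
holder (array([497.708, 142.659,  -0.127]), array([[-3.383,  3.18 ],
       [ 3.384,  2.664],
       [ 0.082,  3.867],
       [ 0.023,  4.368],
       [ 0.102, -8.043],
       [-0.226, -7.31 ]])) -7.259355126166293
knob [[545.325 202.976  57.5  ]]
knob pred 545.4240758290116 203.93458397406985
glass [ 538.031 -226.987  211.522] leds [ 538.642 -230.83   211.993] top px of glass*1.5625 [[550.93  277.192]] [[311.796 211.571]]
base [[ 646.477 -431.076   22.   ]
 [ 499.094 -451.317   22.   ]
 [ 475.859 -281.132   22.   ]
 [ 616.587 -264.791   22.   ]]
frontA [[ 475.579 -290.673   22.   ]
 [ 619.978 -269.446   22.   ]]
x heading from A edge -171.63709733411184
[[ 515.574 -234.366  211.993]
 [ 562.534 -227.182  211.993]] -171.3016508491146
```

```bash
cat >> m.py <<'E'
px=raw([(266,392),(424,392),(438,443),(253,443),(438,499),(253,501),(232,344),(457,338)],4.4,(180,108))
H=fit([(7,22,18),(7,-22,18),(7,-22,64),(7,22,64),(-7,-22,64),(-7,22,64),(20,30,18),(20,-30,18)],px,T["dock"],[487,145,-.14]); print("HOLDER",H, np.degrees(H[0][2]))
E
python3 m.py | grep -A9 HOLDER
cat > c.py <<'E'
from h import *
O=np.array([488.3,143.8]); yaw=np.radians(-6.6)
def dk(x,y): return O+np.array([np.cos(yaw)*x-np.sin(yaw)*y, np.sin(yaw)*x+np.cos(yaw)*y])
E
python3 - <<'E'
from c import *
env.move_joints([0.246,0.362,1.872,0,0.908,1.955])
set_gripper(32)
yd=np.degrees(yaw); piv=dk(50,0)
def kp(th,z):
    a=yaw+np.pi/2-np.radians(th); p=piv+66*np.array([np.cos(a),np.sin(a)]); return [p[0],p[1],z],down(yd+90-th)
env.reach(*kp(0,180))
print("hit desc",env.move_l(kp(0,115)[0],rate=80,f_stop=10))
for th in range(0,93,13):
    p,q=kp(th+1,115); h=env.move_l(p,rot=q,rate=60,f_stop=20); s=env.read_state()
    print(th+1,h,s["time_s"],s["force"],s["width"])
    if h: break
E
```

```text
HOLDER (array([487.962, 143.982,  -0.128]), array([[-0.328, -0.534],
       [ 0.321, -0.946],
       [ 0.046,  0.116],
       [-0.183,  0.585],
       [-0.084, -0.058],
       [ 0.25 , -0.057],
       [ 0.361, -0.004],
       [-0.384,  0.785]])) -7.312057052292752
hit desc False
1 False 13.875 [-0.159  0.46   0.164] 31.950896516521208
14 False 14.275 [-1.365 -0.907  1.806] 32.01954116099736
27 False 14.675 [-1.53   1.926  0.392] 31.674946043186033
40 False 15.075 [-0.592  1.317 -0.558] 32.11318329815433
53 False 15.475 [-0.693 -0.64  -0.586] 31.7561984111782
66 False 15.875 [ 1.071 -2.424  0.453] 32.121638937028855
79 False 16.275 [-0.522 -1.733  0.887] 31.889398211892974
92 False 16.675 [ 0.56   0.354 -0.528] 31.770267741120755
```

Run:
```python
from c import *
import pickle
s=env.read_state(); p=s["tool_pos"]
env.move_l([p[0],p[1],190],rate=150)
env.reach([515,141,250],down(-7.3)); set_gripper(75); env.hold(.2)
st=env.read_state(); im=viewer.camera("wrist"); pickle.dump(st,open("S2.pkl","wb")); print(st["time_s"],st["tool_pos"],st["qpos"])
c=im[90:242,170:320]; cv2.imwrite("pics/c3.png",cv2.convertScaleAbs(cv2.resize(c,None,fx=4,fy=4,interpolation=cv2.INTER_CUBIC),alpha=1.5,beta=15))
```

```text
18.85 [514.984 141.035 250.049] [0.245 0.362 1.872 0.    0.908 1.943]
```

View pics/c3.png

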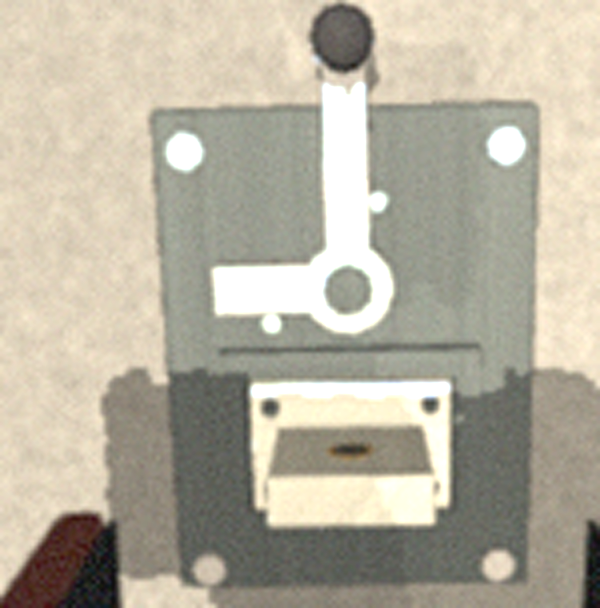

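Clamp is fully released: the handle points to dock +x with its knob at (343,37), and the nose is swung clear to the left. The holder hasn't moved. Next I grasp it, lift it and present it.

Run:
```python
from c import *
import pickle
h=-7.3; hp=[488,144]
env.reach(hp+[170],down(h))
print("hit",env.move_l(hp+[104.5],rate=80,f_stop=10))
s=env.read_state(); f0=s["force"]
set_gripper(20); env.hold(.3); s=env.read_state(); print("width",s["width"],s["force"],s["wrist_torque"],s["tool_pos"])
env.move_l(hp+[135],rate=40); env.move_l(hp+[276],rate=120); env.hold(.3)
s=env.read_state(); print("lift",s["width"],s["force"]-f0,s["time_s"])
g=np.array([538.8,-227.5,211.6]); a=np.radians(98.5); f=np.array([np.cos(a),np.sin(a),0])
P=g+(110+7.75)*f; P[2]=g[2]+104.5-40
env.reach(P+70*f,down(98.5))
env.move_l(P,rate=60); env.hold(.5)
s=env.read_state(); print(P,s["tool_pos"],s["qpos"],s["time_s"],s["width"],s["force"])
t=viewer.camera("top");c=viewer.camera("scene"); w=viewer.camera("wrist")
for n,i in(("top1",t),("scene1",c),("wrist1",w)): cv2.imwrite(f"pics/{n}_raw.png",i)
pickle.dump(s,open("S3.pkl","wb"))
A=cv2.resize(t[140:215,280:380],None,fx=4,fy=4,interpolation=cv2.INTER_CUBIC)
B=cv2.resize(c[80:200,140:270],None,fx=3,fy=3,interpolation=cv2.INTER_CUBIC)
m=np.zeros((360,800,3),np.uint8); m[:300,:400]=A; m[:,400:790]=B
cv2.imwrite("pics/c4.png",cv2.convertScaleAbs(m,alpha=1.5,beta=15))
```

```text
hit False
width 44.047250564943354 [-0.671  0.263  5.258] [ 0.09   0.275 -0.048] [488.131 144.057 104.701]
lift 43.68222352226112 [ 1.026 -2.026 -1.63 ] 23.725
[ 521.395 -111.043  276.1  ] [ 521.394 -111.01   276.093] [-0.232  0.324  1.855 -0.     0.963 -0.38 ] 27.4583 44.05762481927697 [-0.151  0.253 -1.257]
```

View pics/c4.png

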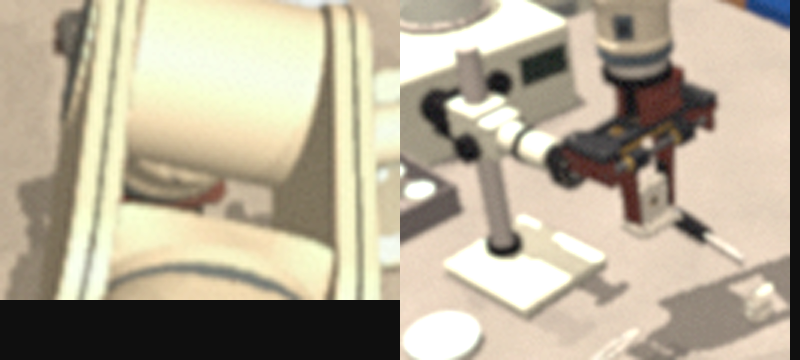

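The scene camera shows the holder hanging upright between the fingers in front of the ring light. I'll check the lens estimate against the unobstructed fixed-camera pictures, and the grasp against the wrist picture.

Run:
```python
from h import *
import pickle
g=np.array([538.8,-227.5,211.6]); a=np.radians(98.5); f=np.array([np.cos(a),np.sin(a),0]); r=np.array([-f[1],f[0],0]); u=np.array([0,0,1.])
ring=[g-3*f+30*(np.cos(t)*r+np.sin(t)*u) for t in np.linspace(0,2*np.pi,24,endpoint=False)]
m=np.zeros((600,800,3),np.uint8)
def put(im,x0,y0,w,h,s,ox,oy,pts,cols):
    c=cv2.convertScaleAbs(cv2.resize(im[y0:y0+h,x0:x0+w],None,fx=s,fy=s,interpolation=cv2.INTER_CUBIC),alpha=1.5,beta=15)
    for p,col in zip(pts,cols):
        q=(p+.5-[x0,y0])*s-.5
        cv2.circle(c,tuple(np.round(q).astype(int)),1,col,-1)
    m[oy:oy+c.shape[0],ox:ox+c.shape[1]]=c
R_=(0,0,255);Y=(0,255,255);C=[R_]*24+[Y]
put(cv2.imread("pics/scene0_raw.png"),172,110,50,50,8,0,0,proj("scene",ring+[g],campose("scene")),C)
put(cv2.imread("pics/top0_raw.png"),335,155,50,50,8,400,0,proj("top",ring+[g],campose("top")),C)
# wrist: predicted holder corners
s=pickle.load(open("S3.pkl","rb")); T=campose("wrist",s); tp=s["tool_pos"]
def hp(x,y,z): return tp+x*f+y*r+(z-94.5)*u
pts=[hp(7,y,z) for y in(-22,22) for z in(8,54)]+[hp(20,y,8) for y in(-30,30)]+[hp(-7,y,54) for y in(-22,22)]
print(proj("wrist",pts,T))
put(cv2.imread("pics/wrist1_raw.png"),156,180,200,100,2,0,400,proj("wrist",pts,T),[Y]*8)
put(cv2.imread("pics/wrist1_raw.png"),206,196,100,50,4,400,400,proj("wrist",pts,T),[Y]*8)
cv2.imwrite("pics/c5.png",m)
```

```text
[[291.725 219.837]
 [302.929 254.069]
 [225.231 219.842]
 [214.786 254.086]
 [304.739 201.119]
 [212.258 201.119]
 [301.666 278.579]
 [215.962 278.604]]
```

View pics/c5.png

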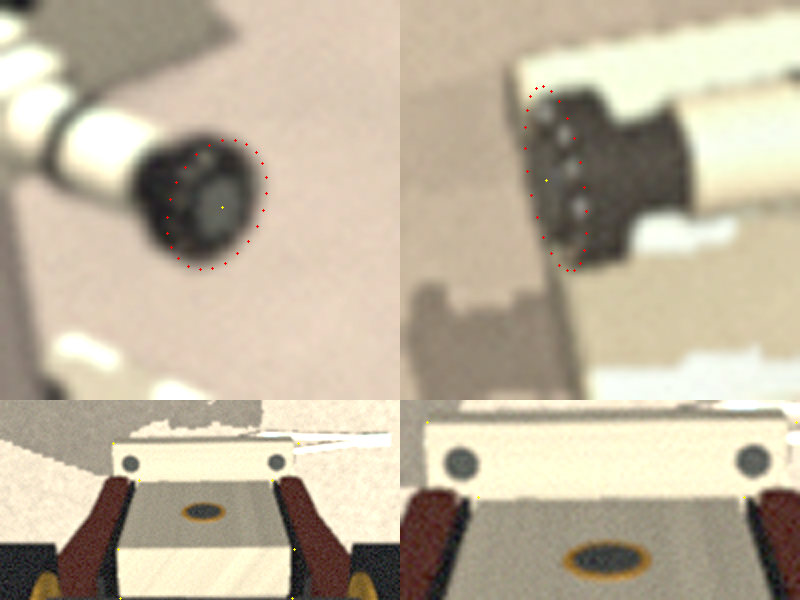

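Run:
```python
from h import *
env.hold(.5); s=env.read_state(); print(s["time_s"],s["tool_pos"],np.abs(s["dq"]).max(),s["width"],s["force"])
print(workorder.sign_off())
```

```text
28.1083 [ 521.414 -111.03   276.122] 0.0019113090399046977 43.901493975867496 [-0.342 -1.218 -1.738]
the job is handed in; nothing more can be done
None
```

I swung the clamp to its released stop, lifted the holder out by the block's ends, and handed the job in at 28.1 s. The arm is still holding the holder upright at the focus point in front of the lens.

**Checks that agreed:**
- **Clamp:** a wrist picture showed the lever fully released and the holder undisturbed before I took it.
- **Grip:** width is 43.9 mm on the 44 mm block. In the wrist picture, the block corners landed within about a pixel of where I predicted.
- **Stillness:** the arm is within 0.1 mm of its commanded pose and effectively motionless.
- **Lens position:** the glass estimate from two wrist views matched the two fixed cameras to about 1–2 mm.

**Checks that disagreed or stay uncertain:**
- **Scale:** known lengths measured 2–4 % short in the pictures, probably from edge blur and rounded corners.
- **Working distance:** the lens glass appears to stand about 4 mm in front of the ring's lights. I measured the 110 mm from the glass.
- **Facing the lens:** the foot's rear edge looked about 1.5° off level in the last wrist picture, while the block's own edges looked true. I left it as it was. The lens direction is known to about 1°.
- **No direct view:** no picture shows the wafer side at the final pose. Their position follows from the fitted grasp.

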